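Stand the lapped piston in its bottom cap

ROBOT

A 6-joint arm with a two-finger parallel gripper is mounted at the origin on the work surface. World frame = base frame: x ahead of the robot, y to its left, z up, the work surface at z = 0. Lengths are in m, angles in rad, forces in N, time in s.
With the tool pointing down it reaches from about 0.35 to 0.775 m from the base axis. Payload 5.5 kg.
Tool frame: the origin (TCP) lies midway between the tips of the shut fingers; the grasp point (between the pads) lies behind it (env.grip_point_offset is the z of the grasp point in the tool frame, in m); z points along the fingers, y is the direction in which the jaws open and shut (so a half turn about z gives the same grasp; the last joint's range is limited). The gripper opens to 85 mm and grips with 20 to 120 N. Pads are 22 mm wide; open, the fingers measure 114 mm over their backs; the gripper's body (76 mm by 85 mm) begins 54 mm behind the grasp point. The pads swing forward as they close: fully open they stand 13 mm farther back than shut.
Start: joints at [-1.354, 0.313, 0.046, 1.304, 0, 1.431], TCP at [0.201, -0.539, 0.195] pointing down, gripper open.
Joint ranges: [-2.76, 2.76], [-0.86, 1.69], [-1.03, 1.26], [-2.2, 2.34], [-1.47, 1.5], [-3.14, 3.14]. Speed limits (rad/s): [2.57, 2.57, 3.14, 3.14, 3.14, 3.14].

INTERFACE

Orientations are given as a unit quaternion [w, x, y, z].
In Python, from workcell import env, viewer gives the robot as it stands. The module is installed in compiled form; this text tells all that it offers.
- The arm moves only by the shell command python3 -m inch 'ROWS' [OPENING] [FORCE]. ROWS is JSON, a list of rows, each a list of 2 entries, a list of its own where there are three numbers: the shift along the tool's x, y, z in m, then the turn about the tool's z in degrees. In form: [[[tx, ty, tz], spin], ...]. A call has 1 to 5 rows; each row is the pose to reach, as a shift and turn from the pose measured when the call began, along the tool's axes at that moment; what a row does not reach only later rows make up. A row lasts 1/12 s, in which the tool goes at most 41.7 mm and 7.16 degrees, less where a joint would pass 70% of its speed; a pose out of reach is approached as far as the arm can. A call with a gripper value outside its range is refused whole. OPENING is the closure, from 0 (fully open) to 1 (shut), set as the call begins (- or left out, the last holds). The fingers move at their own pace and stop on an object; FORCE is the grip in N (left out, the last holds). Time passes only in rows, so rows that repeat a pose let the fingers close. It gives the time, the measured TCP pose, the force and the opening at its end, in the units of the state.
- env.get_state(): the state, without advancing time (a new reading comes with each control period).
- viewer.read_camera(name): name is "scene" or "top"; returns a dict with "image" (480x640x3 uint8, red, green, blue), "depth" (480x640 float32, m along the optical axis (not along the pixel's ray), 0 where there is no reading), "vertical_fov" (degrees; the focal length in pixels is half the picture's height over the tangent of half this angle, whatever the lens; pixels are square), "cx", "cy" (the principal point, pixels), "R" (3x3) and "t" (3): a world point X has camera coordinates R X + t. Camera axes: x right, y down, z forward; pixel columns grow to the right and rows downward; lengths in m; the calibration is good to about 2 mm. A picture is of the moment at which its call begins.
- env.hand_in(): hands the job in, once; it reports no verdict.
The state is a dict: "clock": time; "joint_pos": joint angles; "qvel": joint speeds; "tau": joint torques, N m; "tcp_pos": TCP position; "orientation": TCP orientation; "wrist_force": force on the tool from outside, world axes, zero at the start; "ft_torque": the same for the moment, N m; "finger_gap": finger opening in m.
Only numpy, scipy, OpenCV 4.12 (cv2) and the standard library are available. Lean on these libraries where they do the work, as an engineer would, in place of code of your own. Each camera call takes 0.05 s, during which the arm holds its last target. There are 200 camera calls.

TASK

Pull the drawer of the small cabinet out to its stop. Then take the piston valve from the sloping rest and stand it upright in the empty bottom cap in the drawer, lowering it in rather than dropping it, and let go. Leave the drawer fully out with the cap and the other two pistons upright in their places, and don't disturb the other things on the bench.

Things in the scene. Friction and masses are not known exactly. Their poses are not given: they have to be found in the camera images.
- cabinet: Low grey sheet-metal cabinet fixed on the bench, 200 deep (x), 250 wide (y), 130 high, with a single drawer. Origin: middle of the lower edge of its front, at bench height; its x axis points into the cabinet, so the drawer comes out along -x; z up. The drawer's front panel spans x -9 to -1 mm and z 9.5 to 118 mm when shut.
- drawer (a joint): Drawer pull, m: 0 shut, 0.14 at its stop; about 2 N friction. Floor 16 mm above the bench, side and back walls 20 mm above the floor. Three low locating rings (inside diameter 30, 6 high) stand on the floor in a row along the cabinet's y at -60, 0 and +60 mm: 70 mm behind the cabinet's front when shut, 70 mm in front of it when fully out.
- drawer_handle (a point): Middle of the drawer's bar handle: a 10 mm thick round bar, 100 long, along the cabinet's y axis, 105 mm above the bench, 53 mm out from the front panel. Moves with the drawer.
- cap: Empty chromed bottom cap: a shallow round cup, loose, open side up in one of the three locating rings in the drawer. Outside diameter 26, height 12, wall 2 (bore 22), floor 3 thick. Origin: centre of its underside, z up.
- piston: The nickel-plated piston valve lying in the sloping rest. Origin: centre of its foot; z axis along it to the stem end. Body diameter 17 from 0 to 52 mm, spring barrel diameter 14 from 52 to 80 mm, stem diameter 6 from 80 to 94 mm; flat foot; 70 g. At the start it leans 28 degrees from vertical, stem end up and leaning along the rest's -x.
- rest: Fixed dark steel rest: an open V trough leaning 28 degrees that holds the piston from its foot to 48 mm up, on its underside only; foot plate 36 x 34. Its base is 95 x 60 x 6. Origin: on the underside of the base, right below the piston's foot centre, which is 24 mm up; the trough leans towards -x.
- piston_a: Another piston, the same shape, already standing with a cap fixed on its foot (cap diameter 26, 12 high; 97 high overall) in one of the locating rings. Origin: centre of the underside, z up. Stays.
- piston_b: A second capped piston just like the other, in another of the locating rings. Stays.
- lap_rod: Bystander: cast iron lap rod with a crossbar, lying flat; diameter 16, 200 long along its x, crossbar 60 long at its -x end. Origin: on the bench under its middle.
- casing: Bystander: brass valve casing tube standing on end, diameter 25, 115 high. Origin: centre of its underside.
- tin: Bystander: flat round metal tin, diameter 60, 40 high. Origin: centre of its underside.

How it is judged:
By the outcome, as a careful person would: the job done as asked, in the order asked, and still so for the second after the job is handed in, with the robot touching nothing.
It also fails if it takes over 64 s, if anything falls off the work surface, if the arm or the gripper's body presses on something with over 40 N, if the wrist force passes 120 N, or if a joint passes its speed limit or range.

## Working session

There is one attempt and no reset: what is moved stays moved. The work goes in short steps, Python scripts to look and compute and a shell command to move; the robot and the scene stay as the last step left them, time stands still between calls to the robot, and variables do not carry over. Pictures are saved under pics/ and viewed, on a budget of 10 in all, crops included, one or two more only if the job needs it, and the job is handed in when it is done.

```bash
mkdir -p pics; ls; cat > h.py <<'E'
import numpy as np, cv2
from workcell import env, viewer
from scipy.spatial.transform import Rotation as Ro
def cam(n):
    c=viewer.read_camera(n); c['f']=240/np.tan(np.radians(c['vertical_fov'])/2); return c
def pts(c):
    v,u=np.mgrid[:480,:640]; d=c['depth']
    P=np.stack([(u-c['cx'])/c['f']*d,(v-c['cy'])/c['f']*d,d],-1)
    W=(P-np.array(c['t']))@np.array(c['R']); W[d==0]=np.nan; return W
def proj(c,X):
    p=np.array(c['R'])@np.array(X)+np.array(c['t']); return p[:2]/p[2]*c['f']+[c['cx'],c['cy']]
def save(n,im): cv2.imwrite('pics/'+n,cv2.cvtColor(im,cv2.COLOR_RGB2BGR))
E
python3 - <<'E'
from h import *
import pickle
for n in('scene','top'):
    c=cam(n); save(n+'0.png',c['image']); pickle.dump(c,open(n+'0.pkl','wb'))
    print(n,c['vertical_fov'],c['cx'],c['cy'],-np.array(c['R']).T@np.array(c['t']),np.array(c['R'])[2])
print(env.get_state(),env.grip_point_offset)
E
```

```text
pics
scene 57.99725589412924 321.8038441711517 230.78379403779638 [ 0.91587779 -0.41356514  0.7536116 ] [-0.36048536  0.48556692 -0.79641388]
top 54.09086108474765 319.25116045809006 234.03244675541603 [ 0.54016764 -0.02723043  0.83782867] [ 0.11625383  0.02292036 -0.99295504]
{'clock': 0.1, 'joint_pos': array([-1.35358207e+00,  3.13930239e-01,  4.51026374e-02,  1.30358956e+00,
       -1.01985299e-05,  1.43115646e+00]), 'qvel': array([ 0.00088336, -0.00052267,  0.00414417, -0.00149189, -0.00029286,
        0.00024963]), 'tau': array([ 2.24441064e-03, -4.81725025e+01,  2.99244189e+01,  1.25899285e-02,
       -1.80364395e-04, -2.12116618e-06]), 'tcp_pos': array([ 0.20072011, -0.53828987,  0.19379938]), 'orientation': array([-8.09610634e-04,  9.84123754e-01,  1.77481774e-01, -3.65213823e-05]), 'wrist_force': array([ 0.15079544,  0.07772027, -0.39274003]), 'ft_torque': array([ 0.02241711, -0.01239196,  0.03360702]), 'finger_gap': 0.08501395990177679} -0.0187
```

View pics/scene0.png

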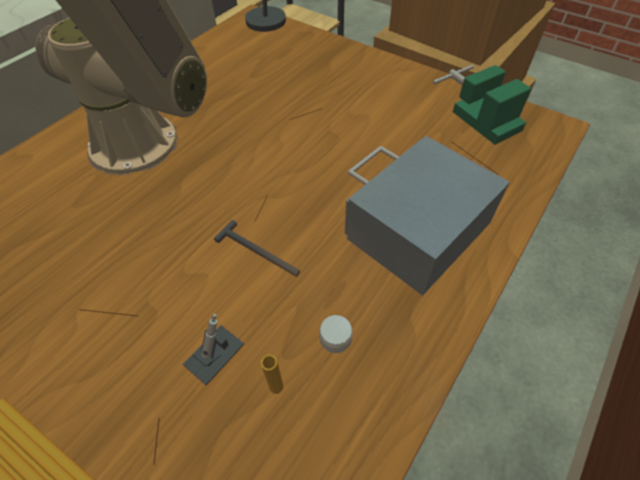

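View pics/top0.png

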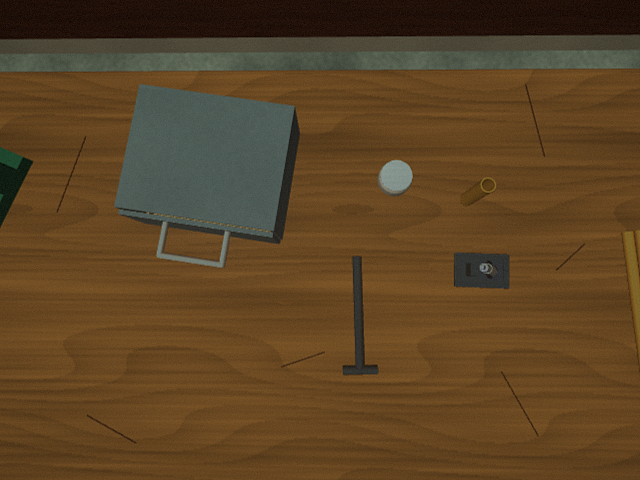

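```bash
python3 - <<'E'
from h import *
import pickle
T=pickle.load(open('top0.pkl','rb'));S=pickle.load(open('scene0.pkl','rb'))
W=pts(T);WS=pts(S)
def rect(m,W):
    r=cv2.minAreaRect((W[m][:,:2]*1000).astype(np.float32)); return r
for nm,w in(('top',W),('scene',WS)):
    x,y,z=w[...,0],w[...,1],w[...,2]
    m=(abs(z-.13)<.006)&(y>.05)&(y<.6)&(x>.45)
    print(nm,'cab top',m.sum(),np.nanmedian(z[m]),rect(m,w),cv2.boxPoints(rect(m,w)).round(0).tolist())
    m=(abs(z-.108)<.010)&(y>.05)&(y<.6)&(x<.62)&(x>.3)
    print(nm,'z~.108 pts',m.sum(),rect(m,w),cv2.boxPoints(rect(m,w)).round(0).tolist())
# rest region in top
def ray(c,u,v,z):
    d=np.array([(u-c['cx'])/c['f'],(v-c['cy'])/c['f'],1]);R=np.array(c['R']);t=np.array(c['t'])
    o=-R.T@t;d=R.T@d;return o+d*(z-o[2])/d[2]
for p in[(165,222),(158,256),(223,265),(228,233)]: print('handle',p,ray(T,*p,.108))
for p in[(454,253),(509,254),(509,288),(455,287)]: print('base',p,ray(T,*p,.006))
print('tin',ray(T,396,173,.04),'casing',ray(T,488,185,.115),'lap',ray(T,357,257,.012),ray(T,361,372,.012))
for nm,c,w,b in(('top',T,W,(480,260,500,285)),('scene',S,WS,(196,310,225,370))):
    im=c['image'][b[1]-15:b[3]+15,b[0]-30:b[2]+30]
    save(nm+'_rest.png',cv2.resize(im,None,fx=8,fy=8,interpolation=cv2.INTER_CUBIC)[:600,:800])
    q=w[b[1]:b[3],b[0]:b[2]].reshape(-1,3);q=q[q[:,2]>.035]
    print(nm,len(q));
    for zz in np.arange(.035,.12,.01):
        k=q[(q[:,2]>=zz)&(q[:,2]<zz+.01)]
        if len(k):print(zz.round(3),len(k),k.mean(0).round(4),k.min(0).round(4),k.max(0).round(4))
E
```

```text
top cab top 19457 0.13090236273686595 ((744.8198852539062, 167.61769104003906), (251.32772827148438, 201.0858917236328), 81.47650909423828) [[627.0, 58.0], [826.0, 28.0], [863.0, 277.0], [664.0, 307.0]]
top z~.108 pts 703 ((596.5205688476562, 154.4736785888672), (182.81893920898438, 46.50397491455078), 89.98279571533203) [[573.0, 63.0], [620.0, 63.0], [620.0, 246.0], [573.0, 246.0]]
scene cab top 9706 0.12978240990250184 ((746.9345092773438, 168.15496826171875), (253.2601776123047, 201.5802459716797), 81.38092041015625) [[628.0, 58.0], [828.0, 28.0], [866.0, 278.0], [666.0, 308.0]]
scene z~.108 pts 307 ((603.3963012695312, 187.86285400390625), (110.00656127929688, 44.964595794677734), 83.80813598632812) [[575.0, 136.0], [620.0, 131.0], [632.0, 240.0], [587.0, 245.0]]
handle (165, 222) [0.64399308 0.23349334 0.108     ]
handle (158, 256) [0.59016574 0.24216742 0.108     ]
handle (223, 265) [0.57654836 0.13939743 0.108     ]
handle (228, 233) [0.62679958 0.13299682 0.108     ]
base (454, 253) [ 0.60464533 -0.24574729  0.006     ]
base (509, 254) [ 0.60327207 -0.34175361  0.006     ]
ba
[... 982 characters left out ...]
 416
0.035 63 [ 0.5808 -0.2996  0.04  ] [ 0.5622 -0.308   0.035 ] [ 0.5909 -0.2694  0.0448]
0.045 63 [ 0.58   -0.2952  0.0498] [ 0.5628 -0.3032  0.045 ] [ 0.5909 -0.2851  0.0549]
0.055 78 [ 0.5803 -0.2873  0.0601] [ 0.5624 -0.2988  0.0551] [ 0.5914 -0.2696  0.065 ]
0.065 70 [ 0.5803 -0.2851  0.0697] [ 0.5642 -0.2932  0.0651] [ 0.5908 -0.2763  0.0749]
0.075 42 [ 0.58   -0.2793  0.0803] [ 0.572  -0.2852  0.075 ] [ 0.5841 -0.2712  0.0849]
0.085 54 [ 0.5801 -0.2724  0.0912] [ 0.572  -0.2799  0.0857] [ 0.5844 -0.2623  0.095 ]
0.095 35 [ 0.5776 -0.2684  0.0982] [ 0.5713 -0.2767  0.0951] [ 0.582  -0.2586  0.1045]
0.105 11 [ 0.5777 -0.2626  0.1065] [ 0.5749 -0.2648  0.1052] [ 0.5804 -0.2601  0.1076]
```

View pics/top_rest.png

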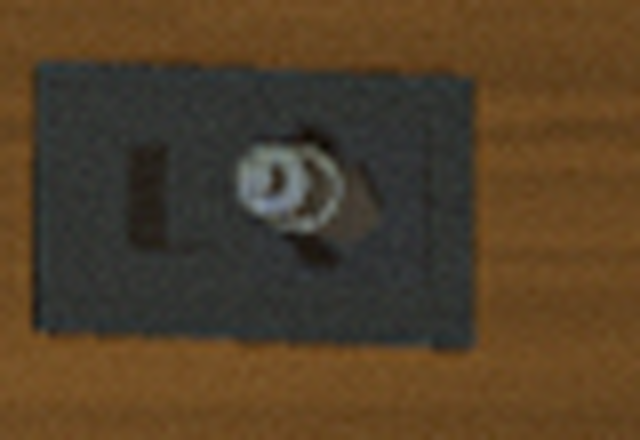

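View pics/scene_rest.png

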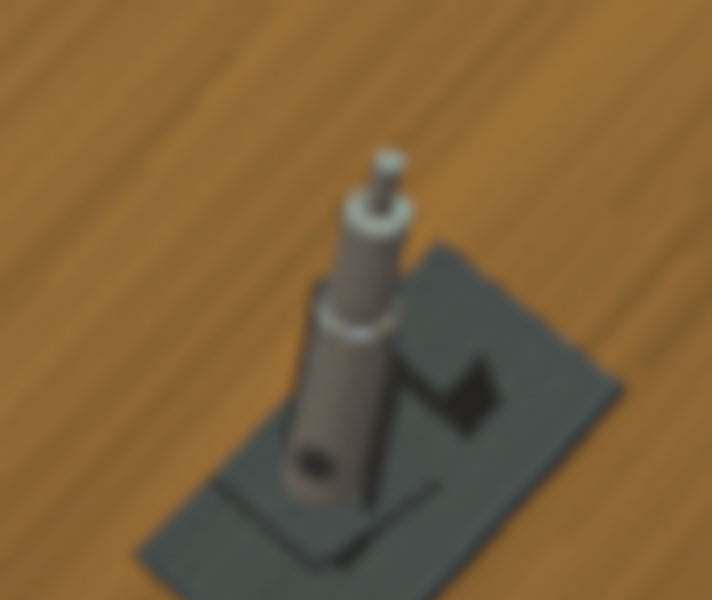

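Top picture: handle bar runs (158,256)–(223,265), and the rest is at (454–509, 253–288). The piston leans to world +y, with its stem tip at about (.576, -.262). The cabinet front middle is at (.646, .183), yaw -8.5°. The depth fit and the pixel rays agree to about 2 mm.

The tool can't tilt, so I'll set the piston upright by closing the jaws along y around its foot position. The drawer comes first.

```bash
python3 -m inch '[[[0.03,-0.027,0],-6.5],[[0.06,-0.054,0],-13],[[0.09,-0.081,0],-19.5],[[0.12,-0.108,0],-26],[[0.15,-0.135,0],-32]]' 0.5 40; python3 go.py .5847 .1922 .19 -8.5
```

```text
clock: 0.52
tcp_pos: [0.2943, -0.3574, 0.1935]
orientation: [-0.001, 0.896, 0.444, 0.0]
wrist_force: [0.3, -1.0, -0.1]
finger_gap: 0.0426
clk 0.52 pos [ 0.2943 -0.3574  0.1935] ya -37.3 gap 0.0426 F [ 0.3 -1.  -0.1] | shift [ 0.6132 -0.102   0.0047] spin -28.8 j6 1.17
```

```bash
python3 -m inch '[[[0.04,-0.007,0],-6],[[0.08,-0.013,0],-12],[[0.12,-0.02,0],-18],[[0.16,-0.027,0],-24],[[0.2,-0.033,0],-28.8]]'; python3 go.py .5847 .1922 .19 -8.5
```

```text
clock: 0.93
tcp_pos: [0.3893, -0.1762, 0.1938]
orientation: [-0.001, 0.756, 0.655, 0.001]
wrist_force: [1.6, -0.5, -0.0]
finger_gap: 0.0429
clk 0.93 pos [ 0.3893 -0.1762  0.1938] ya -8.2 gap 0.0429 F [ 1.6 -0.5 -0. ] | shift [0.3926 0.1407 0.0046] spin 0.3 j6 1.10
```

```bash
python3 -m inch '[[[0.039,0.014,0],0.3],[[0.078,0.028,0],0.3],[[0.117,0.042,0],0.3],[[0.156,0.056,0],0.3],[[0.195,0.07,0],0.3]]' >/dev/null; python3 -m inch '[[[0.039,0.014,0],0],[[0.078,0.028,0],0],[[0.117,0.042,0],0],[[0.156,0.056,0],0],[[0.19,0.068,0],0]]'; python3 go.py .5847 .1922 .087 -8.5
```

```text
clock: 1.77
tcp_pos: [0.5822, 0.1887, 0.1938]
orientation: [-0.002, 0.757, 0.653, 0.0]
wrist_force: [1.1, -0.5, 0.6]
finger_gap: 0.0428
clk 1.77 pos [0.5822 0.1887 0.1938] ya -8.5 gap 0.0428 F [ 1.1 -0.5  0.6] | shift [0.0036 0.0022 0.1068] spin 0.0 j6 1.90
```

```bash
python3 -m inch '[[[0.0036,0.0022,0.025],0],[[0.0036,0.0022,0.055],0],[[0.0036,0.0022,0.085],0],[[0.0036,0.0022,0.109],0],[[0.0036,0.0022,0.109],0]]'; python3 -m inch '[[[0,0,0],0],[[0,0,0],0],[[0,0,0],0],[[0,0,0],0],[[0,0,0],0]]' 1 40;  python3 go.py .446 .213 .085 -8.5
```

```text
clock: 2.18
tcp_pos: [0.5801, 0.1916, 0.0785]
orientation: [-0.004, 0.757, 0.653, -0.004]
wrist_force: [-0.2, 0.4, -0.6]
finger_gap: 0.0426
clock: 2.6
tcp_pos: [0.5814, 0.1917, 0.0802]
orientation: [-0.003, 0.757, 0.653, -0.003]
wrist_force: [0.5, -0.5, -0.0]
finger_gap: 0.0002
clk 2.60 pos [0.5814 0.1917 0.0802] ya -8.4 gap 0.0002 F [ 0.5 -0.5 -0. ] | shift [ 0.0012 -0.1371 -0.0035] spin 0.1 j6 1.90
```

```bash
python3 - <<'E'
from h import *
a=cam('scene');b=cam('top')
A=cv2.resize(a['image'][100:250,310:480],None,fx=3.5,fy=3.5,interpolation=cv2.INTER_CUBIC)[:500,:595]
save('m1.png',A)
for X in[(.5847,.1922,.11),(.5814,.1917,.08)]: print(X,proj(a,X),proj(b,X))
E
```

```text
(0.5847, 0.1922, 0.11) [364.53787991 157.09456937] [189.16412833 259.54517964]
(0.5814, 0.1917, 0.08) [362.26564002 166.74268852] [194.89119556 262.73628691]
```

View pics/m1.png

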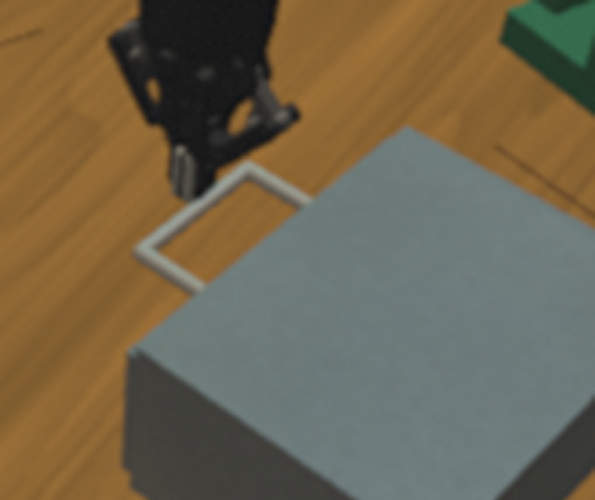

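```bash
python3 - <<'E'
from h import *
for n in('scene','top'):
    c=cam(n);w=pts(c)
    m=(w[...,0]>.52)&(w[...,0]<.66)&(w[...,1]>.1)&(w[...,1]<.28)&(w[...,2]>.06)&(w[...,2]<.125)
    im=c['image'].mean(-1)
    for v in range(480):
        k=np.where(m[v])[0]
        if len(k) and n=='scene' and v%4==0: print(v,[(u,int(im[v,u]),*(w[v,u]*1000).round().astype(int)) for u in k[::5]])
    if n=='top':save('m2.png',cv2.resize(c['image'][190:310,120:280],None,fx=4,fy=4,interpolation=cv2.INTER_CUBIC))
E
python3 go.py .5847 .1922 .085 -8.5
```

```text
148 [(np.int64(377), 138, np.int64(592), np.int64(232), np.int64(109)), (np.int64(382), 145, np.int64(600), np.int64(239), np.int64(109))]
152 [(np.int64(371), 93, np.int64(587), np.int64(215), np.int64(108)), (np.int64(376), 122, np.int64(595), np.int64(222), np.int64(107)), (np.int64(385), 99, np.int64(611), np.int64(233), np.int64(107)), (np.int64(390), 145, np.int64(621), np.int64(239), np.int64(108))]
156 [(np.int64(360), 75, np.int64(580), np.int64(181), np.int64(119)), (np.int64(365), 53, np.int64(590), np.int64(183), np.int64(123)), (np.int64(370), 138, np.int64(591), np.int64(205), np.int64(106)), (np.int64(391), 92, np.int64(628), np.int64(230), np.int64(107)), (np.int64(396), 145, np.int64(637), np.int64(235), np.int64(108))]
160 [(np.int64(361), 125, np.int64(583), np.int64(180), np.int64(110)), (np.int64(366), 117, np.int64(591), np.int64(188), np.int64(109))]
164 [(np.int64(356), 130, np.int64(582), np.int64(163), np.int64(111)), (np.int64(361), 114, np.int64(587), np.int64(175), np.int64(105))]
168 [(np.int64(351), 132, np.int64(579), np.int64(149), np.int64(110)), (np.int64(356), 110, np.int64(586), np.int64(156), np.int64(108))]
172 [(np.int64(348), 98, np.int64(578), np.int64(138), np.int64(106)), (np.int64(354), 140, np.int64(590), np.int64(143), np.int64(109))]
176 [(np.int64(353), 89, np.int64(593), np.int64(135), np.int64(105)), (np.int64(358), 144, np.int64(603), np.int64(137), np.int64(110))]
180 [(np.int64(359), 88, np.int64(608), np.int64(134), np.int64(104)), (np.int64(364), 143, np.int64(620), np.int64(135), np.int64(110))]
184 [(np.int64(365), 106, np.int64(631), np.int64(120), np.int64(118))]
188 [(np.int64(360), 110, np.int64(629), np.int64(103), np.int64(119))]
clk 2.80 pos [0.5805 0.1916 0.0791] ya -8.4 gap -0.0004 F [-0.4  0.1  0.1] | shift [ 0.0012  0.004  -0.0059] spin 0.1 j6 1.90
```

View pics/m2.png

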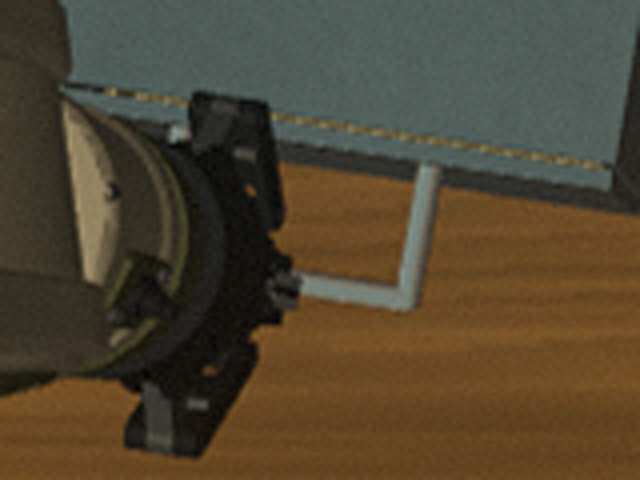

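```bash
python3 - <<'E'
from h import *
c=cam('scene');w=pts(c);im=c['image'].mean(-1)
for v in range(140,176,2):
    print(v,' '.join('%d:%d/%d,%d,%d'%(u,im[v,u],*(np.nan_to_num(w[v,u])*1000).round()) for u in range(354,373,3)))
print(env.get_state()['joint_pos'].round(3))
E
```

```text
140 354:98/471,335,-1 357:55/572,178,161 360:23/578,180,163 363:25/584,180,166 366:26/592,178,171 369:36/596,184,169 372:46/602,186,171
142 354:99/476,328,0 357:86/483,332,1 360:85/575,185,153 363:32/585,180,161 366:26/593,177,167 369:27/597,183,165 372:32/606,178,173
144 354:103/479,324,-2 357:83/485,327,-2 360:100/578,180,152 363:64/587,177,159 366:26/594,176,164 369:27/600,177,165 372:28/608,175,171
146 354:103/484,315,0 357:81/567,188,136 360:67/578,181,146 363:75/585,181,150 366:28/592,182,152 369:25/595,188,149 372:25/608,177,164
148 354:103/488,309,-1 357:79/568,186,132 360:65/579,179,143 363:76/586,180,145 366:31/593,180,149 369:30/595,189,144 372:59/525,336,-1
150 354:103/492,303,0 357:76/568,187,126 360:59/579,180,137 363:75/587,179,141 366:29/591,185,139 369:26/594,191,136 372:90/529,330,-2
152 354:102/496,297,-1 357:92/503,300,1 360:56/579,181,131 363:74/587,179,135 366:31/593,182,137 369:23/594,193,128 372:134/590,215,110
154 354:99/501,290,0 357:99/505,296,-2 360:57/579,181,125 363:72/586,182,127 366:24/593,183,130 369:86/593,195,121 372:146/592,212,108
156 354:100/504,
[... 657 characters left out ...]
 354:137/581,157,110 357:142/586,161,109 360:90/587,171,102 363:97/542,266,1 366:101/547,272,-1 369:95/554,275,0 372:97/560,280,-1
168 354:146/583,153,108 357:93/587,159,106 360:96/539,258,-1 363:102/544,263,-2 366:98/552,265,0 369:96/558,268,1 372:99/562,276,-2
170 354:103/585,151,106 357:91/537,247,-1 360:101/543,251,-1 363:99/550,254,1 366:94/554,261,-1 369:99/563,261,3 372:98/566,269,-2
172 354:140/590,143,109 357:101/541,240,1 360:99/546,247,-2 363:95/552,250,-1 366:96/558,255,-2 369:98/565,258,0 372:100/570,264,-2
174 354:136/593,137,110 357:143/599,140,110 360:99/551,238,1 363:93/557,242,1 366:98/561,250,-3 369:99/569,251,0 372:100/575,255,1
[ 0.186  0.447 -0.045  1.09   0.003  1.904]
```

```bash
python3 -m inch '[[[0,0,-0.02],0],[[0,0,-0.05],0],[[0,0,-0.08],0],[[0,0,-0.08],0]]'; python3 - <<'E'
from h import *
for n in('scene','top'):
    c=cam(n);w=pts(c);im=c['image'].mean(-1)
    m=(abs(w[...,0]-.583)<.03)&(abs(w[...,1]-.19)<.025)&(w[...,2]>.12)
    q=w[m];o=np.argsort(q[:,2])[:40:4];print(n,(q[o]*1000).round().tolist())
    m=(abs(w[...,0]-.583)<.02)&(abs(w[...,1]-.19)<.035)&(abs(w[...,2]-.107)<.006)
    print(m.sum(),np.median(w[m],0))
E
python3 go.py .5847 .1922 .085 -8.5
```

```text
clock: 3.18
tcp_pos: [0.5847, 0.1922, 0.1655]
orientation: [-0.002, 0.757, 0.653, 0.0]
wrist_force: [0.6, 0.6, 0.7]
finger_gap: 0.0002
scene [[591.0, 188.0, 202.0], [591.0, 183.0, 205.0], [583.0, 182.0, 207.0], [590.0, 181.0, 208.0], [589.0, 180.0, 209.0], [592.0, 184.0, 210.0], [598.0, 190.0, 211.0], [584.0, 179.0, 211.0], [588.0, 180.0, 212.0], [585.0, 181.0, 213.0]]
128 [0.58865248 0.1898478  0.10811561]
top [[576.0, 182.0, 204.0], [580.0, 181.0, 206.0], [578.0, 181.0, 207.0], [573.0, 186.0, 208.0], [583.0, 180.0, 209.0], [585.0, 180.0, 210.0], [574.0, 185.0, 211.0], [589.0, 184.0, 212.0], [580.0, 180.0, 213.0], [594.0, 182.0, 213.0]]
229 [0.58257788 0.18333827 0.11008771]
clk 3.28 pos [0.5826 0.1918 0.1607] ya -8.4 gap 0.0004 F [-1.  -0.  -0.5] | shift [0.0007 0.0026 0.0757] spin 0.1 j6 1.90
```

Fact from depth: the real fingertips sit about 36 mm above the reported TCP, in both cameras and at two heights, and the jaws shut above the bar without touching it. I'll allow for this in z and check it by gripping the bar, where the gap should read 10 mm.

```bash
python3 -m inch '[[[0,0.0026,0],0],[[0,0.0026,0],0],[[0,0.0026,0],0],[[0,0.0026,0.03],0],[[0,0.0026,0.06],0]]' 0.5 40; python3 -m inch '[[[0,0,0.02],0],[[0,0,0.04],0],[[0,0,0.05],0],[[0,0,0.05],0],[[0,0,0.05],0]]'; python3 go.py .5847 .1922 .050 -8.5
```

```text
clock: 3.7
tcp_pos: [0.5862, 0.1918, 0.1012]
orientation: [-0.002, 0.757, 0.653, -0.001]
wrist_force: [-0.2, 0.8, -0.7]
finger_gap: 0.0426
clock: 4.12
tcp_pos: [0.5854, 0.1918, 0.0507]
orientation: [-0.003, 0.757, 0.653, -0.002]
wrist_force: [0.2, -0.1, 0.4]
finger_gap: 0.0428
clk 4.12 pos [0.5854 0.1918 0.0507] ya -8.4 gap 0.0428 F [ 0.2 -0.1  0.4] | shift [ 0.0003 -0.0008  0.0007] spin 0.1 j6 1.90
```

```bash
python3 -m inch '[[[0,0,0],0],[[0,0,0],0],[[0,0,0],0],[[0,0,0],0],[[0,0,0],0]]' 1 40; python3 go.py .446 .213 .050 -8.5
```

```text
clock: 4.53
tcp_pos: [0.5859, 0.192, 0.0521]
orientation: [-0.002, 0.757, 0.653, -0.001]
wrist_force: [-1.9, 0.4, 6.1]
finger_gap: 0.0083
clk 4.53 pos [0.5859 0.192  0.0521] ya -8.4 gap 0.0083 F [-1.9  0.4  6.1] | shift [ 0.0002 -0.1414  0.0028] spin 0.1 j6 1.90
```

```bash
python3 -m inch '[[[0,0,0],0],[[0,0,0],0],[[0,0,0.01],0],[[0,0,0.012],0],[[0,0,0.012],0]]' 0.6; python3 -m inch '[[[0,0,0],0],[[0,0,0],0],[[0,0,0],0],[[0,0,0],0],[[0,0,0],0]]' 1 40; python3 go.py .446 .213 .040 -8.5
```

```text
clock: 4.95
tcp_pos: [0.5847, 0.1918, 0.0385]
orientation: [-0.003, 0.757, 0.653, -0.002]
wrist_force: [0.1, -0.9, -0.6]
finger_gap: 0.0342
clock: 5.37
tcp_pos: [0.5845, 0.1917, 0.038]
orientation: [-0.003, 0.757, 0.653, -0.002]
wrist_force: [0.1, -1.9, -3.2]
finger_gap: 0.0087
clk 5.37 pos [0.5845 0.1917 0.038 ] ya -8.4 gap 0.0087 F [ 0.1 -1.9 -3.2] | shift [ 0.0008 -0.1401 -0.0009] spin 0.1 j6 1.90
```

```bash
python3 -m inch '[[[0,-0.01,0],0],[[0,-0.025,0],0],[[0,-0.04,0],0],[[0,-0.055,0],0],[[0,-0.07,0],0]]'; python3 go.py .446 .213 .040 -8.5
```

```text
clock: 5.78
tcp_pos: [0.515, 0.2022, 0.0381]
orientation: [-0.003, 0.757, 0.653, -0.002]
wrist_force: [2.5, 1.1, -7.3]
finger_gap: 0.0087
clk 5.78 pos [0.515  0.2022 0.0381] ya -8.4 gap 0.0087 F [ 2.5  1.1 -7.3] | shift [ 0.0006 -0.0698 -0.0014] spin 0.1 j6 1.94
```

```bash
python3 -m inch '[[[0,-0.015,0],0],[[0,-0.03,0],0],[[0,-0.045,0],0],[[0,-0.06,0],0],[[0,-0.065,0],0]]'; python3 go.py .446 .213 .040 -8.5
```

```text
clock: 6.2
tcp_pos: [0.448, 0.2122, 0.038]
orientation: [-0.004, 0.757, 0.654, -0.003]
wrist_force: [0.6, 1.4, -9.7]
finger_gap: 0.009
clk 6.20 pos [0.448  0.2122 0.038 ] ya -8.4 gap 0.0090 F [ 0.6  1.4 -9.7] | shift [ 0.0005 -0.0022 -0.0019] spin 0.1 j6 1.99
```

```bash
python3 -m inch '[[[0,-0.002,0],0],[[0,-0.004,0],0],[[0,-0.005,0],0],[[0,-0.005,0],0],[[0,-0.005,0],0]]'; python3 go.py .446 .213 .040 -8.5
```

```text
clock: 6.62
tcp_pos: [0.4473, 0.2124, 0.0381]
orientation: [-0.002, 0.757, 0.653, -0.001]
wrist_force: [9.5, -1.6, -14.3]
finger_gap: 0.0088
clk 6.62 pos [0.4473 0.2124 0.0381] ya -8.5 gap 0.0088 F [  9.5  -1.6 -14.3] | shift [ 0.0005 -0.0013 -0.0019] spin 0.0 j6 2.00
```

```bash
python3 -m inch '[[[0,0,0],0],[[0,0,0],0],[[0,0,-0.02],0],[[0,0,-0.055],0],[[0,0,-0.09],0]]' 0.4; python3 -m inch '[[[0,0,-0.03],0],[[0,0,-0.06],0],[[0,0,-0.06],0]]'; python3 go.py .5765 -.300 .19 -90
```

```text
clock: 7.03
tcp_pos: [0.4464, 0.2118, 0.1287]
orientation: [-0.002, 0.757, 0.653, -0.002]
wrist_force: [1.3, 0.5, 0.3]
finger_gap: 0.0513
clock: 7.28
tcp_pos: [0.4503, 0.2128, 0.1956]
orientation: [-0.0, 0.757, 0.653, 0.003]
wrist_force: [1.5, 0.3, 0.5]
finger_gap: 0.0515
clk 7.28 pos [0.4503 0.2128 0.1956] ya -8.5 gap 0.0515 F [1.5 0.3 0.5] | shift [-0.4887  0.2002  0.0042] spin 81.5 j6 2.00
```

```bash
python3 -m inch '[[[-0.037,0.015,0],7],[[-0.074,0.03,0],14],[[-0.111,0.045,0],21],[[-0.148,0.06,0],28],[[-0.185,0.075,0],35]]'; python3 go.py .5765 -.300 .19 -90
```

```text
clock: 7.7
tcp_pos: [0.4975, 0.0172, 0.1956]
orientation: [-0.001, 0.92, 0.393, 0.003]
wrist_force: [0.9, 0.6, -0.6]
finger_gap: 0.0514
clk 7.70 pos [0.4975 0.0172 0.1956] ya -43.8 gap 0.0514 F [ 0.9  0.6 -0.6] | shift [-0.1745  0.2764  0.0048] spin 46.2 j6 2.20
```

```bash
python3 -m inch '[[[-0.021,0.034,0],7],[[-0.042,0.068,0],14],[[-0.063,0.102,0],21],[[-0.084,0.136,0],28],[[-0.105,0.17,0],35]]'; python3 go.py .5765 -.300 .19 -90;python3 - <<'E'
from h import *
import pickle
T=cam('top');pickle.dump(T,open('top1.pkl','wb'));S=cam('scene');pickle.dump(S,open('scene1.pkl','wb'))
a=T['image'][160:330,90:300];b=S['image'][110:300,300:480]
A=cv2.resize(a,(399,323),interpolation=cv2.INTER_CUBIC);B=cv2.resize(b,(380,401),interpolation=cv2.INTER_CUBIC)
o=np.zeros((401,779,3),np.uint8);o[:323,:399]=A;o[:,399:]=B;save('dr.png',o)
E
```

```text
clock: 8.12
tcp_pos: [0.5478, -0.1783, 0.1954]
orientation: [-0.002, 0.995, 0.095, 0.003]
wrist_force: [1.9, 0.7, -0.3]
finger_gap: 0.0514
clk 8.12 pos [ 0.5478 -0.1783  0.1954] ya -79.1 gap 0.0514 F [ 1.9  0.7 -0.3] | shift [0.0052 0.1249 0.0052] spin 10.9 j6 2.49
```

View pics/dr.png

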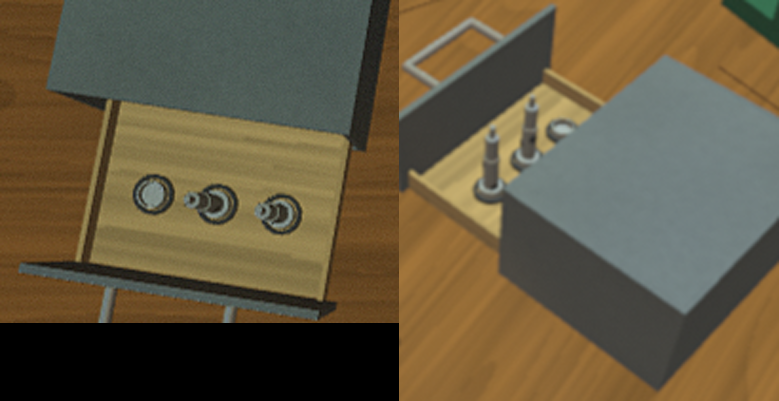

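```bash
python3 - <<'E'
from h import *
import pickle
T=pickle.load(open('top1.pkl','rb'));S=pickle.load(open('scene1.pkl','rb'))
def ray(c,u,v,z):
    d=np.array([(u-c['cx'])/c['f'],(v-c['cy'])/c['f'],1]);R=np.array(c['R']);t=np.array(c['t'])
    o=-R.T@t;d=R.T@d;return o+d*(z-o[2])/d[2]
for p in[(153,194)]: print('cap',ray(T,p[0]/1.9+90,p[1]/1.9+160,.028))
p=(563,131);print('cap S',ray(S,(p[0]-399)*180/380+300,p[1]*190/401+110,.028))
exp=np.array([.5857,.2527,.028]);print('exp',proj(T,exp),proj(S,exp))
g=cv2.cvtColor(T['image'],cv2.COLOR_RGB2GRAY)[240:285,145:200];g=cv2.resize(g,None,fx=10,fy=10,interpolation=cv2.INTER_CUBIC)
c=cv2.HoughCircles(g,cv2.HOUGH_GRADIENT,1,100,param1=80,param2=25,minRadius=60,maxRadius=130)
print(None if c is None else [(145+x/10-.45,240+y/10-.45,r/10,ray(T,145+x/10-.45,240+y/10-.45,.022).round(4)) for x,y,r in c[0][:2]])
w=pts(T);m=(abs(w[...,2]-.118)<.006)&(w[...,0]<.56)&(w[...,0]>.46)&(w[...,1]>.05)&(w[...,1]<.35)
q=w[m];print('panel',len(q),np.polyfit(q[:,1]-.2,q[:,0],1))
save('cap.png',cv2.resize(T['image'][235:300,140:240],(800,520),interpolation=cv2.INTER_CUBIC))
E
```

```text
cap [0.58513208 0.24930092 0.028     ]
cap S [0.59462274 0.24397238 0.028     ]
exp [168.59632077 261.76920041] [376.34319464 168.35449499]
None
panel 947 [0.14342843 0.50122611]
```

```bash
python3 -m inch '[[[0.001,0.025,0],3],[[0.002,0.05,0],6],[[0.003,0.075,0],9],[[0.004,0.1,0],10.9],[[0.0052,0.122,0],10.9]]' 0;  python3 go.py .5765 -.300 .19 -90
```

```text
clock: 8.63
tcp_pos: [0.5769, -0.3018, 0.1945]
orientation: [-0.001, 1.0, -0.002, 0.003]
wrist_force: [0.1, 0.7, -0.6]
finger_gap: 0.0853
clk 8.63 pos [ 0.5769 -0.3018  0.1945] ya -90.2 gap 0.0853 F [ 0.1  0.7 -0.6] | shift [-0.0004 -0.0018  0.0045] spin -0.2 j6 2.54
```

```bash
python3 -m inch '[[[-0.0004,-0.014,0],0],[[-0.0004,-0.014,0.03],0],[[-0.0004,-0.014,0.065],0],[[-0.0004,-0.014,0.1],0],[[-0.0004,-0.014,0.135],0]]' 0 20;  python3 -m inch '[[[0,0,0.01],0],[[0,0,0.015],0],[[0,0,0.015],0]]';python3 go.py .5765 -.288 .041 -90
```

```text
clock: 9.05
tcp_pos: [0.5774, -0.2864, 0.0588]
orientation: [-0.001, 1.0, -0.001, 0.004]
wrist_force: [-0.2, -0.2, -0.9]
finger_gap: 0.085
clock: 9.3
tcp_pos: [0.5772, -0.2855, 0.0436]
orientation: [-0.001, 1.0, -0.0, 0.003]
wrist_force: [-1.1, 0.8, 0.3]
finger_gap: 0.0855
clk 9.30 pos [ 0.5772 -0.2855  0.0436] ya -90.0 gap 0.0855 F [-1.1  0.8  0.3] | shift [-0.0007  0.0025  0.0026] spin -0.0 j6 2.56
```

```bash
python3 -m inch '[[[0,0.005,0.002],0],[[0,0.01,0.002],0],[[0,0.015,0.002],0],[[0,0.0195,0.002],0],[[0,0.0195,0.002],0]]' 0.3 20;python3 go.py .5765 -.306 .041 -90; python3 -m inch '[[[0,0,0],0],[[0,0,0],0]]' 0.5; python3 -m inch '[[[0,0,0],0],[[0,0,0],0]]' 0.65;python3 go.py .5765 -.306 .041 -90
python3 - <<'E'
from h import *
a=cam('scene');save('p1.png',cv2.resize(a['image'][280:400,150:290],(700,600),interpolation=cv2.INTER_CUBIC))
E
```

```text
clock: 9.72
tcp_pos: [0.5779, -0.3069, 0.0427]
orientation: [-0.0, 1.0, -0.001, 0.004]
wrist_force: [0.1, 0.1, 0.6]
finger_gap: 0.0598
clk 9.72 pos [ 0.5779 -0.3069  0.0427] ya -90.1 gap 0.0598 F [0.1 0.1 0.6] | shift [-0.0014 -0.0009  0.0016] spin -0.1 j6 2.53
clock: 9.88
tcp_pos: [0.5781, -0.3075, 0.0431]
orientation: [-0.0, 1.0, -0.001, 0.004]
wrist_force: [-0.3, 0.5, -0.0]
finger_gap: 0.0429
clock: 10.05
tcp_pos: [0.5781, -0.3075, 0.0432]
orientation: [-0.0, 1.0, -0.001, 0.004]
wrist_force: [-0.3, 1.1, 0.2]
finger_gap: 0.03
clk 10.05 pos [ 0.5781 -0.3075  0.0432] ya -90.1 gap 0.0300 F [-0.3  1.1  0.2] | shift [-0.0016 -0.0015  0.0022] spin -0.1 j6 2.53
```

View pics/p1.png

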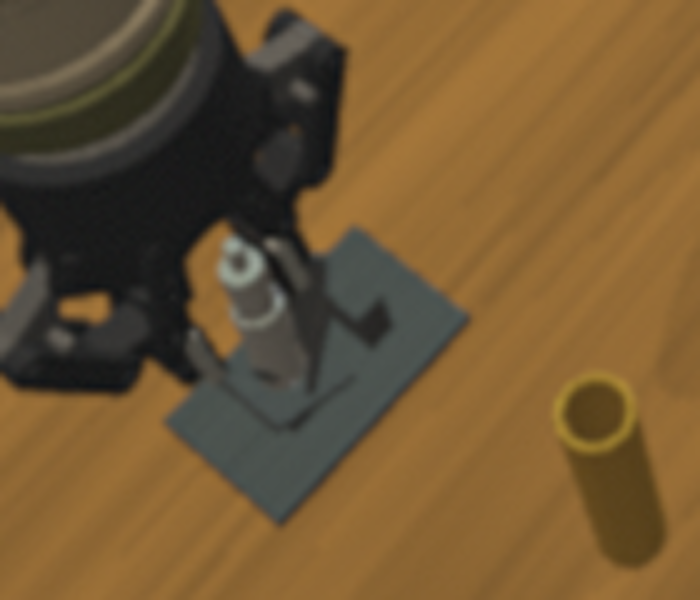

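Picture: the piston (stem 237,250; foot 285,385) has been swung almost upright by the +y pad and stands between both pads. Closing fully.

```bash
python3 -m inch '[[[-0.001,-0.001,0.001],0],[[-0.001,-0.001,0.001],0],[[-0.001,-0.001,0.001],0]]' 0.78; python3 -m inch '[[[0,0,0],0],[[0,0,0],0],[[0,0,0],0],[[0,0,0],0]]' 1 30; python3 go.py .5765 -.306 .19 -90
python3 -m inch '[[[0,0,-0.003],0],[[0,0,-0.008],0],[[0,0,-0.015],0],[[0,0,-0.025],0],[[0,0,-0.04],0]]'; python3 -m inch '[[[0,0,-0.03],0],[[0,0,-0.06],0],[[0,0,-0.085],0],[[0,0,-0.085],0],[[0,0,-0.085],0]]';python3 - <<'E'
from h import *
import pickle
a=cam('scene');b=cam('top');pickle.dump((a,b),open('held.pkl','wb'))
p=proj(a,[.577,-.306,.15]).astype(int);print(p)
save('p2.png',cv2.resize(a['image'][p[1]-40:p[1]+60,p[0]-60:p[0]+60],(720,600),interpolation=cv2.INTER_CUBIC))
E
python3 go.py .5765 -.306 .19 -90
```

```text
clock: 10.35
tcp_pos: [0.5772, -0.3061, 0.0425]
orientation: [-0.0, 1.0, -0.001, 0.004]
wrist_force: [-0.2, 0.7, 2.4]
finger_gap: 0.0187
clock: 10.68
tcp_pos: [0.5776, -0.3061, 0.0432]
orientation: [0.0, 1.0, -0.001, 0.005]
wrist_force: [-0.2, 2.4, 5.4]
finger_gap: 0.0122
clk 10.68 pos [ 0.5776 -0.3061  0.0432] ya -90.1 gap 0.0122 F [-0.2  2.4  5.4] | shift [ 3.000e-04 -1.000e-04 -1.468e-01] spin -0.1 j6 2.53
clock: 11.1
tcp_pos: [0.5764, -0.3057, 0.0829]
orientation: [-0.001, 1.0, -0.001, 0.004]
wrist_force: [-0.3, 0.3, -1.3]
finger_gap: 0.0124
clock: 11.52
tcp_pos: [0.577, -0.3068, 0.1709]
orientation: [0.001, 1.0, -0.001, 0.006]
wrist_force: [-0.1, -0.2, -2.2]
finger_gap: 0.0123
[186 323]
clk 11.62 pos [ 0.5754 -0.3056  0.1675] ya -90.1 gap 0.0123 F [ 0.4 -0.1 -1.1] | shift [ 0.0013  0.0003 -0.0225] spin -0.1 j6 2.53
```

View pics/p2.png

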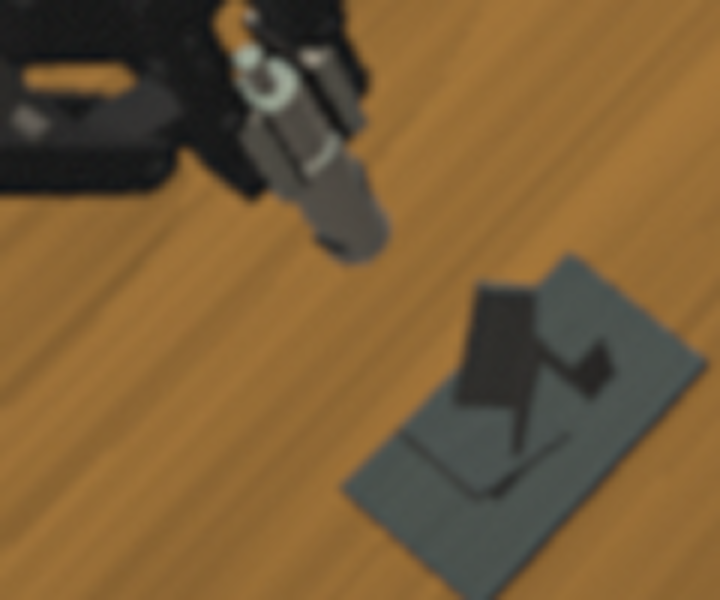

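```bash
python3 - <<'E'
from h import *
import pickle
a,b=pickle.load(open('held.pkl','rb'))
for n,c in(('scene',a),('top',b)):
    w=pts(c);m=(abs(w[...,0]-.577)<.014)&(abs(w[...,1]+.306)<.014)&(w[...,2]>.13)&(w[...,2]<.26)
    q=w[m]
    for zz in np.arange(.14,.26,.008):
        k=q[abs(q[:,2]-zz)<.004]
        if len(k)>2:print(n,zz.round(3),len(k),k.mean(0).round(4)[:2],k.min(0).round(4),k.max(0).round(4))
# silhouettes projection: expected upright foot corners
for X in[(.577,-.306,.153),(.577,-.306,.205),(.577,-.306,.233),(.577,-.306,.247)]: print(X,(proj(a,X)-[126,283])*6,proj(b,X))
E
```

```text
scene 0.156 20 [ 0.582  -0.3073] [ 0.5773 -0.3141  0.1538] [ 0.5839 -0.2993  0.16  ]
scene 0.164 32 [ 0.5818 -0.3084] [ 0.5756 -0.3157  0.1601] [ 0.585  -0.2989  0.1679]
scene 0.172 33 [ 0.5815 -0.3087] [ 0.5745 -0.3158  0.1682] [ 0.5846 -0.2998  0.1758]
scene 0.18 35 [ 0.5817 -0.3079] [ 0.5757 -0.3143  0.1763] [ 0.5842 -0.2967  0.1839]
scene 0.188 37 [ 0.5822 -0.3072] [ 0.5756 -0.3151  0.1843] [ 0.5852 -0.2975  0.1916]
scene 0.196 31 [ 0.5827 -0.3078] [ 0.5789 -0.3142  0.192 ] [ 0.585  -0.2995  0.1991]
scene 0.204 30 [ 0.5834 -0.3058] [ 0.5802 -0.3118  0.2001] [ 0.5852 -0.3004  0.2079]
scene 0.212 55 [ 0.5848 -0.3063] [ 0.5798 -0.3196  0.208 ] [ 0.5886 -0.2927  0.2158]
scene 0.22 68 [ 0.5853 -0.3067] [ 0.5798 -0.3199  0.2161] [ 0.5901 -0.2923  0.2239]
scene 0.228 71 [ 0.585 -0.306] [ 0.5675 -0.3198  0.2242] [ 0.5892 -0.2921  0.232 ]
scene 0.236 106 [ 0.5817 -0.3061] [ 0.5666 -0.3196  0.2323] [ 0.5892 -0.2938  0.2399]
scene 0.244 82 [ 0.5812 -0.3038] [ 0.5671 -0.3194  0.2401] [ 0.589 -0.294  0.248]
scene 0.252 71 [ 0.5815 -0.3018] [ 0.5669 -0.3193  0.2482] [ 0.5909 -0.2924  0.2558]
top 0.156 14 [ 0.5709 -0.2994] [ 0.5646 -0.3052  0.1555] [ 0.5776 -0.2969  0.1595]
top 0.228 9 [ 0.5675 -0.2937] [ 0.5634 -0.2942  0.2271] [ 0.5852 -0.2932  0.2317]
(0.577, -0.306, 0.153) [360.12850216 238.13797724] [523.30593667 264.52215676]
(0.577, -0.306, 0.205) [301.70945023 141.88916039] [539.25519861 262.49418637]
(0.577, -0.306, 0.233) [266.8504194   84.45686112] [548.98319662 261.25725816]
(0.577, -0.306, 0.247) [248.41200313  54.07848811] [554.19420741 260.59467104]
```

```bash
python3 - <<'E'
from h import *
import pickle
T=pickle.load(open('top1.pkl','rb'))
def ray(c,u,v,z):
    d=np.array([(u-c['cx'])/c['f'],(v-c['cy'])/c['f'],1]);R=np.array(c['R']);t=np.array(c['t'])
    o=-R.T@t;d=R.T@d;return o+d*(z-o[2])/d[2]
hsv=cv2.cvtColor(T['image'],cv2.COLOR_RGB2HSV)
S=hsv[...,1].astype(int);V=hsv[...,2].astype(int)
for nm,mm,z in(('lowsat',(S<70),.025),('bright lowsat',(S<70)&(V>110),.028),('dark',(V<75),.022)):
    sub=mm[235:300,145:245].astype(np.uint8)
    n,l,st,ce=cv2.connectedComponentsWithStats(sub)
    for i in range(1,n):
        if st[i,4]>30:
            ct=max(cv2.findContours((l==i).astype(np.uint8),cv2.RETR_EXTERNAL,cv2.CHAIN_APPROX_NONE)[0],key=len)
            e=cv2.fitEllipse(ct);u=e[0][0]+145;v=e[0][1]+235
            print(nm,st[i].tolist(),np.round(e[0],2)+[145,235],np.round(e[1],1),ray(T,u,v,z).round(4))
for k in(60,0,-60):
    X=np.array([.646,.183,0])+-.07*np.array([.989,-.148,0])+k/1000*np.array([.148,.989,0]);X[2]=.022;print(k,X.round(4),proj(T,X))
for r in range(250,276,2):print(r,' '.join('%d/%d'%(V[r,u],S[r,u]) for u in range(156,188,2)))
E
python3 go.py .48 .15 .25 -8.5
```

```text
lowsat [15, 17, 21, 21, 287] [170.06 261.87] [19.8 20.3] [0.5857 0.2512 0.025 ]
lowsat [41, 22, 29, 21, 320] [201.72 266.7 ] [19.2 26.3] [0.5776 0.1954 0.025 ]
lowsat [79, 27, 21, 21, 255] [234.74 272.21] [17.7 20.9] [0.5683 0.1375 0.025 ]
bright lowsat [20, 20, 11, 15, 119] [170.08 262.02] [ 9.9 13.5] [0.5853 0.2501 0.028 ]
bright lowsat [53, 25, 12, 15, 59] [202.66 266.96] [12.2 13.5] [0.577  0.1929 0.028 ]
bright lowsat [41, 26, 9, 9, 38] [190.34 264.74] [6.9 7.8] [0.5807 0.2145 0.028 ]
bright lowsat [86, 30, 13, 15, 60] [236.4  272.18] [12.8 13.5] [0.5683 0.1341 0.028 ]
bright lowsat [79, 32, 8, 9, 40] [227.36 270.78] [7.  7.8] [0.5706 0.1498 0.028 ]
dark [0, 0, 4, 17, 38] [146.04 239.59] [ 2.6 18.5] [0.6249 0.2965 0.022 ]
dark [15, 17, 22, 21, 142] [170.44 261.79] [19.9 21.1] [0.586  0.2515 0.022 ]
dark [48, 22, 22, 21, 204] [204.1  267.12] [18.1 19.4] [0.577 0.192 0.022]
dark [86, 32, 11, 11, 62] [235.84 271.92] [8.7 9.3] [0.5689 0.1363 0.022 ]
dark [83, 41, 17, 7, 37] [236.2  277.67] [ 8.3 15.2] [0.559  0.1354 0.022 ]
60 [0.5856 0.2527 0.022 ] [169.76419614 261.99608636]
0 [0.
[... 1103 characters left out ...]
3/27 145/30 144/27 148/22 117/20 71/75 57/9 57/103 129/119 130/108 132/97
268 132/120 134/116 136/111 56/27 67/42 96/32 148/21 120/19 105/27 81/94 70/51 42/18 126/121 126/115 130/112 119/124
270 138/120 133/117 135/119 117/116 62/16 40/57 113/124 98/117 94/95 70/47 35/15 122/117 133/115 132/116 124/127 133/117
272 143/116 140/117 136/118 140/109 141/116 104/98 76/64 56/32 56/55 107/105 132/114 141/116 142/115 138/109 136/116 135/113
274 146/114 146/117 144/115 144/115 141/119 146/114 150/117 149/115 144/122 148/110 137/110 139/112 140/115 136/120 139/116 137/121
clk 11.62 pos [ 0.5754 -0.3056  0.1675] ya -90.1 gap 0.0123 F [ 0.4 -0.1 -1.1] | shift [-0.0956 -0.4556 -0.0825] spin -81.6 j6 2.53
```

```bash
python3 -m inch '[[[0,-0.035,-0.01],-7],[[0,-0.07,-0.02],-14],[[0,-0.105,-0.03],-21],[[0,-0.14,-0.04],-28],[[0,-0.175,-0.045],-35]]'; python3 go.py .5857 .252 .215 -8.5
```

```text
clock: 12.03
tcp_pos: [0.5746, -0.1291, 0.2121]
orientation: [-0.0, 0.953, 0.302, 0.003]
wrist_force: [0.7, 0.7, -0.9]
finger_gap: 0.0121
clk 12.03 pos [ 0.5746 -0.1291  0.2121] ya -54.8 gap 0.0121 F [ 0.7  0.7 -0.9] | shift [ 0.2288 -0.305  -0.002 ] spin -46.3 j6 2.17
```

```bash
python3 -m inch '[[[0.022,-0.029,0],-7],[[0.044,-0.058,0],-14],[[0.066,-0.087,0],-21],[[0.088,-0.116,0],-28],[[0.11,-0.145,0],-35]]'; python3 go.py .5857 .252 .215 -8.5
```

```text
clock: 12.45
tcp_pos: [0.5795, 0.0545, 0.2108]
orientation: [-0.0, 0.816, 0.577, 0.002]
wrist_force: [0.8, -1.3, -0.2]
finger_gap: 0.0123
clk 12.45 pos [0.5795 0.0545 0.2108] ya -19.5 gap 0.0123 F [ 0.8 -1.3 -0.2] | shift [ 0.1882 -0.06   -0.0037] spin -11.0 j6 1.87
```

```bash
python3 -m inch '[[[0.037,-0.012,0],-4],[[0.074,-0.024,0],-8],[[0.111,-0.036,0],-11],[[0.148,-0.048,0],-11],[[0.18,-0.058,0],-11]]'; python3 -m inch '[[[0.008,0,0],0],[[0.008,0,0],0],[[0.008,0,0],0]]'; python3 go.py .5857 .252 .10 -8.5
```

```text
clock: 12.87
tcp_pos: [0.5833, 0.2459, 0.2093]
orientation: [-0.001, 0.757, 0.653, 0.0]
wrist_force: [1.1, -1.0, -0.9]
finger_gap: 0.0119
clock: 13.12
tcp_pos: [0.5835, 0.2537, 0.2075]
orientation: [-0.001, 0.757, 0.654, -0.002]
wrist_force: [-0.2, 0.2, -0.7]
finger_gap: 0.0122
clk 13.12 pos [0.5835 0.2537 0.2075] ya -8.3 gap 0.0122 F [-0.2  0.2 -0.7] | shift [-0.0014  0.0028  0.1074] spin 0.2 j6 2.00
```

```bash
python3 -m inch '[[[-0.0014,0.0025,0],0.2],[[-0.0014,0.0025,0.03],0.2],[[-0.0014,0.0025,0.06],0.2],[[-0.0014,0.0025,0.09],0.2],[[-0.0014,0.0025,0.12],0.2]]'; python3 -m inch '[[[0,0,0.02],0],[[0,0,0.025],0],[[0,0,0.025],0],[[0,0,0.025],0]]'; python3 go.py .5857 .252 .034 -8.5; python3 - <<'E'
from h import *
import pickle
a=cam('scene');b=cam('top');pickle.dump((a,b),open('above.pkl','wb'))
X=(.5857,.252,.04);p=proj(a,X).astype(int);q=proj(b,X).astype(int);print(p,q,'sc origin',p-[30,45],'top',q-[30,45])
A=cv2.resize(a['image'][p[1]-45:p[1]+25,p[0]-30:p[0]+30],(394,460),interpolation=cv2.INTER_CUBIC)
B=cv2.resize(b['image'][q[1]-45:q[1]+25,q[0]-30:q[0]+30],(394,460),interpolation=cv2.INTER_CUBIC)
save('ab.png',np.hstack([A,B]))
w=pts(a);m=(abs(w[...,0]-.5857)<.014)&(abs(w[...,1]-.252)<.014)&(w[...,2]>.03)&(w[...,2]<.16);k0=w[m]
for zz in np.arange(.035,.16,.008):
    k=k0[abs(k0[:,2]-zz)<.004]
    if len(k)>2:print(zz.round(3),len(k),k.mean(0).round(4)[:2],k.min(0).round(4),k.max(0).round(4))
E
```

```text
clock: 13.53
tcp_pos: [0.5857, 0.2497, 0.0864]
orientation: [-0.001, 0.759, 0.652, -0.001]
wrist_force: [-0.3, 0.7, -0.6]
finger_gap: 0.0124
clock: 13.87
tcp_pos: [0.5864, 0.2486, 0.0624]
orientation: [-0.001, 0.759, 0.651, -0.001]
wrist_force: [-0.3, 0.4, 0.2]
finger_gap: 0.0126
clk 13.87 pos [0.5864 0.2486 0.0624] ya -8.8 gap 0.0126 F [-0.3  0.4  0.2] | shift [ 0.0032 -0.0011  0.0284] spin -0.3 j6 2.00
[376 164] [166 261] sc origin [346 119] top [136 216]
0.051 19 [0.59   0.2412] [0.5825 0.2384 0.0474] [0.595  0.2514 0.055 ]
0.059 18 [0.5895 0.2418] [0.581  0.2384 0.0557] [0.5949 0.2483 0.0626]
0.067 19 [0.5895 0.2417] [0.5792 0.2384 0.0632] [0.5946 0.2486 0.0703]
0.075 17 [0.5892 0.2409] [0.5818 0.2381 0.0729] [0.5954 0.246  0.0789]
0.083 16 [0.5899 0.242 ] [0.5811 0.2382 0.0792] [0.5951 0.2496 0.0866]
0.091 22 [0.5893 0.2411] [0.581  0.2383 0.0871] [0.5958 0.2458 0.095 ]
0.099 17 [0.586  0.2409] [0.575  0.2392 0.0952] [0.5994 0.2444 0.102 ]
0.107 24 [0.5839 0.2409] [0.574  0.2385 0.1039] [0.5993 0.245  0.1109]
0.115 27 [0.5837 0.2409] [0.5722 0.238  0.1115] [0.5995 0.2452 0.1185]
0.123 23 [0.5827 0.2426] [0.5728 0.2391 0.1197] [0.5985 0.2518 0.1268]
0.131 24 [0.5815 0.2442] [0.5742 0.2386 0.127 ] [0.5913 0.2574 0.135 ]
0.139 26 [0.5804 0.2464] [0.5745 0.2383 0.1351] [0.5885 0.2583 0.1426]
0.147 31 [0.5777 0.2492] [0.5726 0.2383 0.1435] [0.5992 0.2592 0.1509]
0.155 7 [0.5766 0.2429] [0.5724 0.2385 0.1526] [0.5785 0.2581 0.1585]
```

View pics/ab.png

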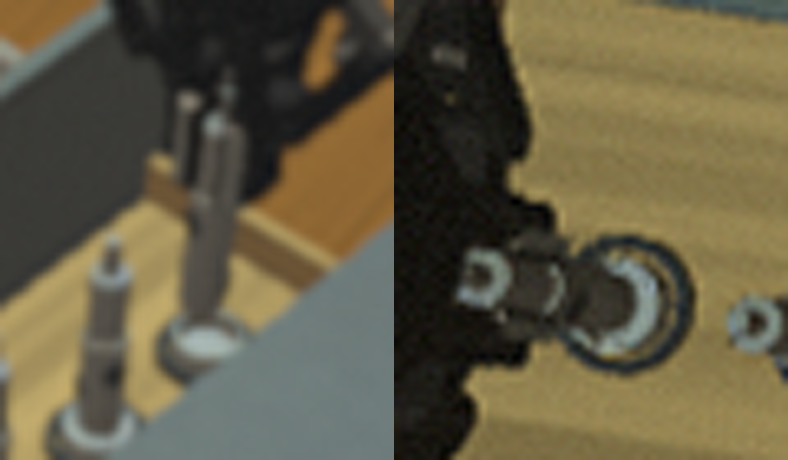

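```bash
python3 - <<'E'
from h import *
import pickle
a,b=pickle.load(open('above.pkl','rb'))
def ray(c,u,v,z):
    d=np.array([(u-c['cx'])/c['f'],(v-c['cy'])/c['f'],1]);R=np.array(c['R']);t=np.array(c['t'])
    o=-R.T@t;d=R.T@d;return o+d*(z-o[2])/d[2]
print('top foot',ray(b,167.8,261.8,.0465),'scene cap',ray(a,377.5,171.5,.028), ray(a,377,171,.02))
print('scene ring',ray(a,(204)/6.57+346,347/6.57+119,.025))
print('scene foot right/left edges mid',ray(a,(208)/6.57+346,295/6.57+119,.055))
E
python3 go.py .5857 .252 .034 -8.5
```

```text
top foot [0.58460156 0.24766344 0.0465    ] scene cap [0.59330398 0.24533117 0.028     ] [0.58791697 0.25334871 0.02      ]
scene ring [0.5916402  0.24656299 0.025     ]
scene foot right/left edges mid [0.5930138  0.24193766 0.055     ]
clk 13.97 pos [0.5873 0.2495 0.0636] ya -8.7 gap 0.0121 F [ 0.5 -0.2 -0.3] | shift [ 0.0022 -0.0019  0.0296] spin -0.2 j6 2.00
```

```bash
python3 -m inch '[[[0.0028,0,0.004],0],[[0.0028,0,0.009],0],[[0.0028,0,0.013],0],[[0.0028,0,0.016],0],[[0.0028,0,0.016],0]]'; python3 -m inch '[[[0,0,0.002],0],[[0,0,0.004],0],[[0,0,0.006],0],[[0,0,0.006],0],[[0,0,0.006],0]]'; python3 go.py .5857 .252 .034 -8.5
```

```text
clock: 14.38
tcp_pos: [0.5869, 0.2523, 0.0466]
orientation: [-0.001, 0.759, 0.651, -0.001]
wrist_force: [-0.4, -0.4, 0.0]
finger_gap: 0.0122
clock: 14.8
tcp_pos: [0.5868, 0.2522, 0.0404]
orientation: [-0.001, 0.759, 0.651, -0.001]
wrist_force: [-0.4, -0.0, -0.5]
finger_gap: 0.0125
clk 14.80 pos [0.5868 0.2522 0.0404] ya -8.7 gap 0.0125 F [-0.4 -0.  -0.5] | shift [-0.0004 -0.001   0.0064] spin -0.2 j6 2.00
```

```bash
python3 -m inch '[[[0,-0.0005,0.001],0],[[0,-0.0005,0.002],0],[[0,-0.0005,0.003],0],[[0,-0.0005,0.003],0]]'; python3 -m inch '[[[0,0,0.001],0],[[0,0,0.002],0],[[0,0,0.002],0]]'; python3 go.py .5857 .252 .034 -8.5
```

```text
clock: 15.13
tcp_pos: [0.5862, 0.2523, 0.0373]
orientation: [-0.001, 0.759, 0.651, -0.001]
wrist_force: [0.6, 0.1, -0.3]
finger_gap: 0.0125
clock: 15.38
tcp_pos: [0.5862, 0.2523, 0.035]
orientation: [-0.001, 0.759, 0.651, -0.001]
wrist_force: [-0.5, 0.3, -1.2]
finger_gap: 0.0124
clk 15.38 pos [0.5862 0.2523 0.035 ] ya -8.7 gap 0.0124 F [-0.5  0.3 -1.2] | shift [-0.0004 -0.0004  0.001 ] spin -0.2 j6 2.00
```

```bash
python3 -m inch '[[[0,0,0.001],0],[[0,0,0.0015],0],[[0,0,0.0015],0]]'; python3 -m inch '[[[0,0,0.001],0],[[0,0,0.0015],0],[[0,0,0.0015],0]]'; python3 go.py .5857 .252 .034 -8.5
```

```text
clock: 15.63
tcp_pos: [0.5867, 0.2524, 0.0347]
orientation: [-0.0, 0.759, 0.651, -0.0]
wrist_force: [-0.7, -0.1, 4.6]
finger_gap: 0.0122
clock: 15.88
tcp_pos: [0.5874, 0.2524, 0.0346]
orientation: [0.0, 0.759, 0.651, 0.001]
wrist_force: [-0.7, 0.2, 6.9]
finger_gap: 0.012
clk 15.88 pos [0.5874 0.2524 0.0346] ya -8.7 gap 0.0120 F [-0.7  0.2  6.9] | shift [-0.0007 -0.0017  0.0006] spin -0.2 j6 2.00
```

Contact comes at reported z .0347, which puts the foot at about 19–20 mm. That is the cap floor; the rim would have stopped it 9 mm higher. I'll relax the push, open, and rise.

```bash
python3 -m inch '[[[0,-0.0005,-0.0005],0],[[0,-0.0005,-0.0005],0]]'; python3 -m inch '[[[0,0,0],0],[[0,0,0],0],[[0,0,0],0]]' 0.78; python3 -m inch '[[[0,0,0],0],[[0,0,0],0],[[0,0,0],0]]' 0.6; python3 go.py .5857 .252 .2 -8.5;python3 - <<'E'
from h import *
a=cam('scene');w=pts(a)
m=(abs(w[...,0]-.5857)<.014)&(abs(w[...,1]-.252)<.014)&(w[...,2]>.03)&(w[...,2]<.13);k0=w[m]
for zz in np.arange(.035,.13,.01):
    k=k0[abs(k0[:,2]-zz)<.005]
    if len(k)>2:print(zz.round(3),len(k),k.mean(0).round(4)[:2],k.min(0).round(4),k.max(0).round(4))
E
```

```text
clock: 16.05
tcp_pos: [0.5872, 0.2525, 0.0355]
orientation: [0.0, 0.759, 0.651, 0.001]
wrist_force: [-0.5, 1.1, 0.2]
finger_gap: 0.0123
clock: 16.3
tcp_pos: [0.587, 0.2525, 0.0351]
orientation: [0.0, 0.759, 0.651, 0.001]
wrist_force: [0.4, 0.2, 0.9]
finger_gap: 0.0185
clock: 16.55
tcp_pos: [0.587, 0.2525, 0.035]
orientation: [0.0, 0.759, 0.651, 0.001]
wrist_force: [0.5, -0.2, -0.1]
finger_gap: 0.034
clk 16.55 pos [0.587  0.2525 0.035 ] ya -8.7 gap 0.0340 F [ 0.5 -0.2 -0.1] | shift [-0.0006 -0.001  -0.165 ] spin -0.2 j6 2.00
0.035 25 [0.5904 0.2448] [0.5789 0.2388 0.0312] [0.597  0.2513 0.0399]
0.045 19 [0.5898 0.2435] [0.5826 0.2397 0.0402] [0.596  0.2509 0.0486]
0.055 26 [0.591  0.2443] [0.5827 0.2393 0.0501] [0.5964 0.2533 0.0597]
0.065 25 [0.5899 0.2438] [0.5822 0.2406 0.0604] [0.5961 0.2507 0.0699]
0.075 23 [0.5904 0.2457] [0.581  0.2391 0.0702] [0.5952 0.2515 0.0799]
0.085 25 [0.5861 0.248 ] [0.5717 0.2416 0.0804] [0.5951 0.265  0.0898]
0.095 38 [0.587  0.2484] [0.5718 0.2403 0.0903] [0.5953 0.2656 0.0993]
0.105 12 [0.585  0.2508] [0.5725 0.246  0.1003] [0.5942 0.2647 0.1084]
0.115 5 [0.5852 0.2508] [0.5719 0.2457 0.1108] [0.5907 0.2647 0.1135]
```

Standing. I'll rise straight up, move away from the cabinet, and look.

```bash
python3 -m inch '[[[0,0,-0.012],0],[[0,0,-0.03],0],[[0,0,-0.055],0],[[0,0,-0.085],0],[[0,0,-0.115],0]]'; python3 -m inch '[[[0,0,-0.035],0],[[-0.035,0,-0.065],0],[[-0.07,0,-0.065],0],[[-0.105,0,-0.065],0],[[-0.14,0,-0.065],0]]';python3 -m inch '[[[-0.035,0,0],0],[[-0.07,0,0],0],[[-0.105,0,0],0],[[-0.14,0,0],0],[[-0.14,0,0],0]]'; python3 - <<'E'
from h import *
a=cam('scene');b=cam('top')
A=cv2.resize(a['image'][110:260,305:455],(450,450),interpolation=cv2.INTER_CUBIC)
B=cv2.resize(b['image'][210:330,90:180],(338,450),interpolation=cv2.INTER_CUBIC)
save('fin.png',np.hstack([A,B]))
w=pts(a)
m=(abs(w[...,0]-.5857)<.014)&(abs(w[...,1]-.252)<.014)&(w[...,2]>.02)&(w[...,2]<.13);k0=w[m];print('top z',np.sort(k0[:,2])[-4:])
for zz in np.arange(.035,.12,.01):
    k=k0[abs(k0[:,2]-zz)<.005]
    if len(k)>2:print(zz.round(3),len(k),k.mean(0).round(4)[:2])
w=pts(b);m=(abs(w[...,2]-.118)<.006)&(w[...,0]<.56)&(w[...,0]>.46)&(w[...,1]>.2)&(w[...,1]<.35)
q=w[m];print('panel',len(q),np.polyfit(q[:,1]-.2,q[:,0],1))
E
python3 go.py .58 0 .2 -8.5
```

```text
clock: 17.02
tcp_pos: [0.5863, 0.2522, 0.1507]
orientation: [-0.0, 0.759, 0.651, -0.0]
wrist_force: [0.8, 0.6, 0.7]
finger_gap: 0.0341
clock: 17.43
tcp_pos: [0.5652, 0.1128, 0.2167]
orientation: [0.001, 0.759, 0.652, 0.001]
wrist_force: [-0.2, -0.7, 0.7]
finger_gap: 0.0339
clock: 17.85
tcp_pos: [0.5434, -0.0309, 0.2168]
orientation: [0.002, 0.761, 0.649, 0.0]
wrist_force: [-0.5, 0.1, 0.8]
finger_gap: 0.0343
top z [0.11235054 0.1130048  0.11351141 0.11410637]
0.035 27 [0.5902 0.2446]
0.045 21 [0.5905 0.2442]
0.055 21 [0.5897 0.2438]
0.065 30 [0.5902 0.2447]
0.075 21 [0.5897 0.2459]
0.085 21 [0.5899 0.2455]
0.095 33 [0.5889 0.2472]
0.105 8 [0.587  0.2485]
0.115 9 [0.5883 0.2486]
panel 58 [0.10695456 0.50807439]
clk 17.95 pos [ 0.5439 -0.0269  0.2168] ya -8.9 gap 0.0339 F [0.3 0.5 0.5] | shift [0.0322 0.0314 0.0169] spin -0.4 j6 1.53
```

View pics/fin.png

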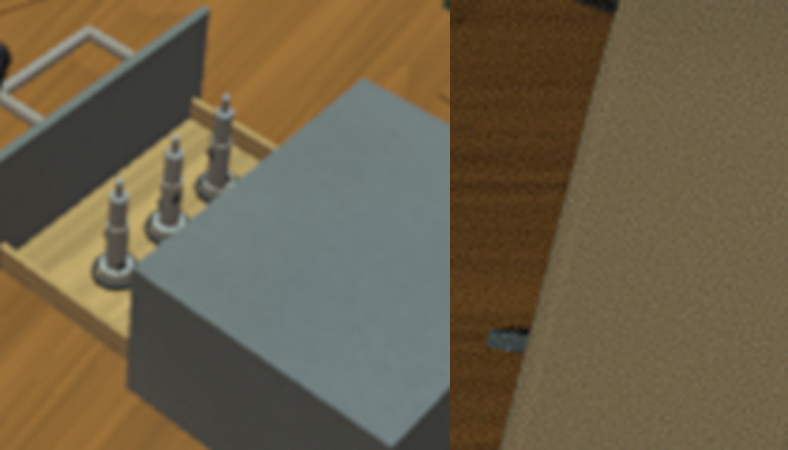

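The scene view shows all three pistons upright in a row: (118,235), (172,185) and (222,145). The drawer is out. The arm blocks the top view, so I'll move clear and compare the drawer and bystanders with the earlier pictures.

```bash
python3 -m inch '[[[-0.035,-0.02,0],0],[[-0.07,-0.04,0],0],[[-0.105,-0.06,0],0],[[-0.14,-0.08,0],0],[[-0.14,-0.08,0],0]]'; python3 -m inch '[[[0,0,0],0],[[0,0,0],0]]'; python3 - <<'E'
from h import *
import pickle
T=cam('top');a=cam('scene')
for nm,c in(('before',pickle.load(open('top1.pkl','rb'))),('now',T)):
    w=pts(c);m=(abs(w[...,2]-.118)<.006)&(w[...,0]<.56)&(w[...,0]>.46)&(w[...,1]>.05)&(w[...,1]<.35)
    q=w[m];print(nm,len(q),np.polyfit(q[:,1]-.2,q[:,0],1))
T0=pickle.load(open('top0.pkl','rb'));S0=pickle.load(open('scene0.pkl','rb'))
for nm,c0,c,pp in(('top',T0,T,{'tin':(396,177),'casing':(480,190),'restbase':(464,270),'lap':(359,310)}),('scene',S0,a,{'tin':(336,333),'casing':(272,373),'lap':(258,248)})):
    for k,(u,v) in pp.items():
        s=np.s_[v-12:v+12,u-12:u+12];print(nm,k,'img diff',np.abs(c0['image'][s].astype(int)-c['image'][s]).mean().round(1))
E
python3 go.py .58 0 .2 -8.5
```

```text
clock: 18.37
tcp_pos: [0.4403, -0.1559, 0.2167]
orientation: [0.001, 0.761, 0.649, -0.0]
wrist_force: [0.3, 0.4, -0.1]
finger_gap: 0.034
clock: 18.53
tcp_pos: [0.4405, -0.1555, 0.2169]
orientation: [0.001, 0.761, 0.649, 0.0]
wrist_force: [-0.9, -0.2, -0.2]
finger_gap: 0.0343
before 947 [0.14342843 0.50122611]
now 944 [0.14512577 0.50222632]
top tin img diff 2.5
top casing img diff 3.0
top restbase img diff 3.0
top lap img diff 3.0
scene tin img diff 5.0
scene casing img diff 2.5
scene lap img diff 2.8
clk 18.63 pos [ 0.4412 -0.1548  0.2168] ya -9.0 gap 0.0341 F [ 0.6  1.2 -0.3] | shift [0.1746 0.113  0.0168] spin -0.5 j6 1.22
```

```bash
python3 - <<'E'
from h import *
import pickle
c0=pickle.load(open('top1.pkl','rb'))
g0=cv2.cvtColor(c0['image'],cv2.COLOR_RGB2GRAY).astype(np.float32)
for i in range(4):
    c=cam('top');w=pts(c);m=(abs(w[...,2]-.118)<.006)&(w[...,0]<.56)&(w[...,0]>.46)&(w[...,1]>.05)&(w[...,1]<.35)
    q=w[m];g=cv2.cvtColor(c['image'],cv2.COLOR_RGB2GRAY).astype(np.float32)
    s=np.s_[285:335,105:260]
    print(len(q),np.polyfit(q[:,1]-.2,q[:,0],1).round(5),'shift px',cv2.phaseCorrelate(g0[s],g[s],cv2.createHanningWindow((155,50),cv2.CV_32F)))
E
```

```text
939 [0.14486 0.50222] shift px ((0.15485292113821458, -0.6595386428045558), 1.0239028376340866)
933 [0.14413 0.50235] shift px ((0.13925253347848354, -0.6705344179834398), 1.0281147675514222)
938 [0.14526 0.50244] shift px ((0.05395198137981083, -0.5558116154186052), 1.03254504519701)
938 [0.14378 0.5021 ] shift px ((0.14633924284646582, -0.5689020055469207), 1.0385916800498962)
```

The drawer sits a true 1 mm in from where it stood after the pull, probably pushed during the placing. There is plenty of time, so I'll nudge the handle back to the stop with an open finger behind the bar.

```bash
python3 -m inch '[[[0.036,0,0],0],[[0.072,0,0],0],[[0.108,0,0],0],[[0.144,0,0],0],[[0.18,0,0],0]]' 0.55 >/dev/null; python3 -m inch '[[[0.036,0,0],0],[[0.072,0,0],0],[[0.108,0,0],0],[[0.144,0,0],0],[[0.18,0,0],0]]'; python3 go.py .448 .212 .12 -8.5
```

```text
clock: 19.67
tcp_pos: [0.497, 0.2056, 0.2162]
orientation: [0.001, 0.76, 0.65, 0.0]
wrist_force: [0.5, -0.6, 0.3]
finger_gap: 0.0385
clk 19.67 pos [0.497  0.2056 0.2162] ya -8.9 gap 0.0385 F [ 0.5 -0.6  0.3] | shift [-0.0012 -0.0495  0.0962] spin -0.4 j6 1.97
```

```bash
python3 -m inch '[[[-0.001,-0.025,0],-0.4],[[-0.001,-0.0495,0],-0.4],[[-0.001,-0.0495,0],-0.4],[[-0.001,-0.0495,0.03],-0.4],[[-0.001,-0.0495,0.065],-0.4]]'; python3 -m inch '[[[0,0,0.035],0],[[0,0,0.07],0],[[0,0,0.105],0],[[0,0,0.11],0],[[0,0,0.11],0]]';  python3 go.py .448 .212 .04 -8.5
```

```text
clock: 20.08
tcp_pos: [0.4504, 0.2139, 0.1532]
orientation: [0.002, 0.757, 0.654, 0.004]
wrist_force: [1.4, -0.9, -0.5]
finger_gap: 0.0384
clock: 20.5
tcp_pos: [0.4491, 0.2136, 0.0412]
orientation: [0.001, 0.756, 0.654, 0.001]
wrist_force: [0.2, -0.4, 0.2]
finger_gap: 0.038
clk 20.50 pos [0.4491 0.2136 0.0412] ya -8.3 gap 0.0380 F [ 0.2 -0.4  0.2] | shift [-0.0017 -0.0008  0.0012] spin 0.2 j6 2.00
```

```bash
python3 -m inch '[[[0,-0.005,0],0],[[0,-0.009,0],0],[[0,-0.012,0],0],[[0,-0.013,0],0],[[0,-0.014,0],0]]'; python3 -m inch '[[[0,-0.001,0],0],[[0,-0.002,0],0],[[0,-0.003,0],0],[[0,-0.003,0],0]]';python3 go.py .448 .212 .04 -8.5
```

```text
clock: 20.92
tcp_pos: [0.4359, 0.216, 0.0426]
orientation: [0.002, 0.756, 0.654, 0.002]
wrist_force: [-0.7, -0.8, -0.5]
finger_gap: 0.0383
clock: 21.25
tcp_pos: [0.4343, 0.2166, 0.0432]
orientation: [0.002, 0.756, 0.654, 0.003]
wrist_force: [3.2, -0.5, 2.4]
finger_gap: 0.0383
clk 21.25 pos [0.4343 0.2166 0.0432] ya -8.3 gap 0.0383 F [ 3.2 -0.5  2.4] | shift [-0.0026  0.0142  0.0033] spin 0.2 j6 2.01
```

```bash
python3 -m inch '[[[0,-0.001,0],0],[[0,-0.002,0],0],[[0,-0.003,0],0],[[0,-0.003,0],0],[[0,-0.003,0],0]]';python3 -m inch '[[[0,-0.001,0],0],[[0,-0.002,0],0],[[0,-0.002,0],0],[[0,-0.002,0],0]]';python3 go.py .448 .212 .04 -8.5
```

```text
clock: 21.67
tcp_pos: [0.4344, 0.2166, 0.0434]
orientation: [0.004, 0.757, 0.654, 0.005]
wrist_force: [10.0, -3.0, -5.8]
finger_gap: 0.0386
clock: 22.0
tcp_pos: [0.4346, 0.2166, 0.0433]
orientation: [0.006, 0.757, 0.653, 0.006]
wrist_force: [7.9, -2.5, -5.4]
finger_gap: 0.0384
clk 22.00 pos [0.4346 0.2166 0.0433] ya -8.4 gap 0.0384 F [ 7.9 -2.5 -5.4] | shift [-0.0026  0.0139  0.0036] spin 0.1 j6 2.02
```

At the stop: 8–10 N with no further travel. I'll back off, lift clear, and check.

```bash
python3 -m inch '[[[0,0.006,0],0],[[0,0.0125,0],0],[[0,0.0125,0],0],[[0,0.0125,0],0],[[0,0.0125,-0.01],0]]';python3 go.py .448 .212 .04 -8.5; python3 -m inch '[[[0,0,-0.035],0],[[0,0,-0.07],0],[[0,0,-0.105],0],[[0,0,-0.14],0],[[0,0,-0.165],0]]';python3 -m inch '[[[-0.04,0,0],0],[[-0.08,0,0],0],[[-0.12,0,0],0],[[-0.16,0,0],0],[[-0.2,0,0],0]]' >/dev/null;python3 -m inch '[[[-0.04,0,0],0],[[-0.08,0,0],0],[[-0.12,0,0],0],[[-0.16,0,0],0],[[-0.16,0,0],0]]'; python3 - <<'E'
from h import *
import pickle
c=cam('top');w=pts(c);m=(abs(w[...,2]-.118)<.006)&(w[...,0]<.56)&(w[...,0]>.46)&(w[...,1]>.05)&(w[...,1]<.35)
q=w[m];print(len(q),np.polyfit(q[:,1]-.2,q[:,0],1).round(5))
a=cam('scene');save('fin2.png',cv2.resize(a['image'][90:250,300:460],(600,600),interpolation=cv2.INTER_CUBIC))
E
```

```text
clock: 22.42
tcp_pos: [0.4446, 0.2143, 0.052]
orientation: [0.005, 0.757, 0.653, 0.004]
wrist_force: [0.9, 0.2, 0.5]
finger_gap: 0.0381
clk 22.42 pos [0.4446 0.2143 0.052 ] ya -8.4 gap 0.0381 F [0.9 0.2 0.5] | shift [-0.0017  0.0036  0.012 ] spin 0.1 j6 2.01
clock: 22.83
tcp_pos: [0.4426, 0.2149, 0.2211]
orientation: [0.005, 0.757, 0.653, 0.005]
wrist_force: [1.6, -0.8, -0.5]
finger_gap: 0.0382
clock: 23.67
tcp_pos: [0.3881, -0.1483, 0.2222]
orientation: [0.007, 0.759, 0.651, 0.005]
wrist_force: [0.9, -0.9, 0.3]
finger_gap: 0.0381
944 [0.14796 0.50137]
```

View pics/fin2.png

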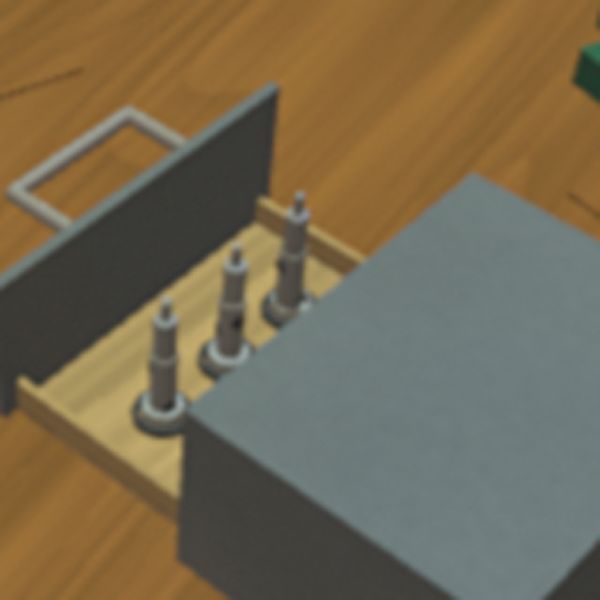

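The drawer is back at its stop and the three pistons stand upright at (165,365), (233,310) and (293,255). The robot is clear. Handing in.

```bash
python3 -m inch '[[[0,0,0],0],[[0,0,0],0]]'|head -1; python3 -c "
from workcell import env
print(env.hand_in(), env.get_state()['clock'])"
```

```text
clock: 23.93
the job is handed in; nothing more can be done
the job is handed in; nothing more can be done
```

The job is handed in at about 24 s on the clock. The drawer is out at its stop, and the piston stands upright in the cap next to the two capped pistons.

**What I did:**
- **Drawer:** I gripped the bar handle and pulled the drawer until it stopped moving under about 10 N.
- **Righting the piston:** The tool cannot tilt, so I closed the jaws along the piston's lean and swung it upright about its foot.
- **Placing:** I lowered the piston into the cap in small steps until it met the cap floor. The foot was then about 19–20 mm above the bench, with about 7 N of push at most. I eased off, opened and rose.

**Last checks:**
- **Pistons:** All three look upright in the last picture, and the stem top of the placed one measured 113–114 mm, as expected.
- **Drawer:** The front panel is within 0.2 mm of where it stood after the pull.
- **Bystanders:** The tin, casing, lap rod and rest showed no change in the pictures, checked before the last nudge of the drawer.

**What disagreed or went wrong:**
- **Tool height:** The real fingertips sat about 36 mm above the reported tool point. My first try at the handle therefore closed on air above the bar, touching nothing, and I corrected for this afterwards.
- **Drawer slip:** By my check after the placing, the drawer had crept in about 1 mm, so I nudged it back to the stop through the handle at the end.
- **Pictures:** I viewed 12, two over the budget of 10.

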